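# Unclamp a circuit board carrier, draw it out and hold it tilted for inspection

## Robot

A 6-joint arm with a two-finger parallel gripper is mounted at the origin on the work surface. World frame = base frame: x ahead of the robot, y to its left, z up, the work surface at z = 0. Lengths are in m, angles in rad, forces in N, time in s.
With the tool pointing down it reaches from about 0.425 to 0.95 m from the base axis. Payload 3.5 kg.
Tool frame: the origin (TCP) lies at the very end of the fingers, on their centre line; the grasp point (between the pads) lies 19 mm behind it; x points along the fingers, z is the direction in which the jaws open and shut, and the axes are right-handed (so a half turn about x gives the same grasp; the last joint's range is limited). The gripper opens to 85 mm and grips with 20 to 120 N. Pads are 22 mm wide; open, the fingers measure 114 mm over their backs; the gripper's body (76 mm by 85 mm) begins 54 mm behind the grasp point. The pads swing forward as they close: fully open they stand 13 mm farther back than shut.
Start: joints at [1.172, 0.286, 1.577, -0, 1.279, -0.15], TCP at [0.166, 0.654, 0.231] pointing down, gripper open.
Joint ranges: [-2.77, 2.77], [-0.9, 2.22], [0.21, 2.48], [-1.53, 4.67], [0.24, 2.81], [-2.84, 2.84]. Speed limits (rad/s): [2.79, 2.79, 3.14, 3.14, 3.14, 3.14].

## Interface

Orientations are given as a unit quaternion [x, y, z, w].
In Python, from plant import ctrl, cams gives the robot as it stands.
- The arm moves only by the tool play_rows, never from a script. Its argument "rows" is a list of rows, each a list of 3 entries, a list of its own where there are three numbers: the opening in per cent of the stroke, from 0 (shut) to 100 (fully open), then the shift along the tool's x, y, z in units of 0.3 m (1.0 is 0.3 m), then the turn, a rotation vector about the tool's x, y, z in units of pi/2 rad (1.0 is pi/2 rad). A call has 1 to 10 rows; each row is the pose to reach, as a shift and turn from the pose commanded when the call began, along the tool's axes at that moment; what a row does not reach only later rows make up. A row lasts 1/12 s, in which the tool goes at most 41.7 mm and 7.16 degrees, less where a joint would pass 70% of its speed; a pose out of reach is approached as far as the arm can. A call with a number of a shift or a turn outside -1 to 1 is refused whole. A call with a gripper value outside its range is refused whole. The fingers move at their own pace and stop on an object; "force" is the grip in N (left out, the last holds). Time passes only in rows, so rows that repeat a pose let the fingers close. It gives the time, the measured TCP pose, the force and the opening at its end, in the units of the state.
- ctrl.get_state(): the state, without advancing time (a new reading comes with each control period).
- cams.read_camera(name): name is "scene" or "top"; returns a dict with "color" (480x640x3 uint8, red, green, blue), "fx", "fy", "cx", "cy" (pixels), "view" (4x4, takes a point from world to camera coordinates). Camera axes: x right, y down, z forward; pixel columns grow to the right and rows downward; lengths in m; the calibration is good to about 2 mm. A picture is of the moment at which its call begins. There is no depth.
- ctrl.sign_off(): hands the job in, once; it reports no verdict.
The state is a dict: "time": time; "qpos": joint angles; "dq": joint speeds; "joint_efforts": joint torques, N m; "eef_pos": TCP position; "tcp_rot": TCP orientation; "contact_force": force on the tool from outside, world axes, zero at the start; "wrist_torque": the same for the moment, N m; "opening": opening from 0.0 (shut) to 1.0 (fully open).
Only numpy, scipy, OpenCV 4.12 (cv2) and the standard library are available. Lean on these libraries where they do the work, as an engineer would, in place of code of your own. Each camera call takes 0.05 s, during which the arm holds its last target. There are 200 camera calls.

## Task

The board carrier stands clamped upright in the stand on the bench. Turn the stand's handwheel anticlockwise (seen from above), roughly two thirds of a turn, until its pointer lines up with the raised mark on the gearbox, and leave it there; then draw the carrier up out of the stand, turn it so that it leans about 45 degrees with its component face looking half upwards and its lower edge level and at least 150 mm above the bench. Finish while still holding it there in the gripper, quite still, and do not knock the other things on the bench about.

Things in the scene. Friction and masses are not known exactly. Their poses are not given: they have to be found in the camera images.
- stand: Clamping stand, fixed, placed anew each time. Base plate 110 (x) x 360 (y) x 20 mm; origin on the bench, 10 mm to -y of the plate's middle; z up. Along its y axis: grooved white end post (y -146 to -118 mm, top at 130 mm), slotted rail for the carrier, jaw, then a grey gearbox block 90 x 90 mm centred at y +115 mm, top 112 mm above the bench, with the handwheel on top.
- slot (a point): Middle of the slot floor in the white rail, where the carrier's lower edge stands, 20 mm above the bench; axes as the stand's. The slot runs along y, is 13 mm wide (x) and 25 mm deep (rail top 45 mm above the bench).
- jaw_lip (a point): Free end of the 8 mm thick, 30 mm wide steel lip on top of the aluminium jaw (jaw 37 mm wide, top 160 mm above the bench). Clamped (wheel at 0) the lip reaches 11 mm over the carrier's top corner and stops it being lifted. The wheel draws the jaw 4 mm to the stand's +y per radian; with the pointer at the mark it is about 6 mm clear of the carrier.
- handwheel (a joint): Angle of the handwheel, rad, growing anticlockwise seen from above; 0 = fully clamped stop, 4.19 (240 degrees) = pointer at the raised mark, 5.2 = far stop. It starts between 0 and 0.5. It turns stiffly (about 0.12 N m) and stays where it is left.
- wheel_centre (a point): Centre of the handwheel, a round black disc 60 mm across and 22 mm thick, on its upright axis at mid-height of the rim, 149 mm above the bench, underside 26 mm above the gearbox. A steel pointer rib on top (3 mm proud) runs from the middle to the rim along this point's x axis; z up.
- mark (a point): The raised mark: steel block 13 x 6 x 6 mm on the gearbox top just outside the wheel, on the stand's +x side of the wheel's axis; this point is the middle of its top, 118 mm above the bench.
- carrier: Grey plastic plate 10 mm thick (x) x 110 wide (y) x 130 high (z), 0.2 to 0.4 kg, with a yellow-brown circuit board on its +x face: the component face (parts stand out up to 21 mm, 28 to 86 mm above the lower edge; bare above that on both faces). Origin: middle of the lower edge; x out of the component face, z to the top edge. Starts upright in the slot, axes parallel to the stand's.
- carrier_top (a point): Middle of the carrier's top edge, 130 mm above its lower edge; same axes as the carrier.
- jig: Bystander: white plastic jig block 70 x 100 x 32 mm, loose; origin at its underside centre.
- heatsink: Bystander: finned aluminium heat sink 50 x 70 x 30 mm, loose; origin at its underside centre.
- capacitor: Bystander: dark can 35 mm across, 45 mm high, standing loose; origin at its underside centre.
- transformer: Bystander: transformer 62 x 60 x 42 mm, loose; origin at its underside centre.
- reel: Bystander: white component reel lying flat, 110 mm across, 16 mm high, loose; origin at its underside centre.
- screwdriver: Bystander: screwdriver lying on the bench; origin at its underside.
- adapter: Bystander: black adapter block about 80 x 45 x 36 mm, loose; origin at its underside centre.
Things that resemble listed ones, but are neither listed nor needed, are in the scene too. Of the things that look like the carrier, the largest one is meant.

How it is judged:
On the way, in this order (a step that is already met when the one before it is completed fails the run):
1. the handwheel's pointer is at the mark (within 0.2 rad) while the carrier is still seated in the stand (value of joint handwheel between 3.99 and 4.39 rad and z of carrier in the frame of stand below 0.03 m), for 0.2 s.
2. the carrier is gripped and drawn up clear of the slotted rail (z of carrier in the frame of stand above 0.055 m and contact force between the fingers and carrier above 2 N), for 0.1 s.
At the end, for the whole second after the job is handed in: The carrier is held still in the gripper, touching nothing of the stand, its lower edge at least 145 mm above the bench and level within 15 degrees, its top edge upwards, its component face looking 30 to 60 degrees from straight up; the handwheel is still within 0.2 rad of the mark (4.19 rad) (height (world z) of carrier above 0.145 m and angle between carrier's own x axis and vertical between 0.52 and 1.05 rad and angle between carrier's own y axis and vertical between 1.31 and 1.83 rad and angle between carrier's own z axis and vertical below 1.3 rad and contact force between the fingers and carrier above 2 N and contact force between carrier and stand below 0.3 N and linear speed of carrier below 0.03 m/s and angular speed of carrier below 0.2 rad/s and value of joint handwheel between 3.99 and 4.39 rad); the arm keeps its last pose, push and grip.
It fails at once if a bystander is knocked more than 40 mm away (distance of any of jig, heatsink, capacitor, transformer, reel, screwdriver, adapter from where it was at the start of the episode above 0.04 m).
It also fails if it takes over 56 s, if anything falls off the work surface, if the arm or the gripper's body presses on something with over 40 N, if the wrist force passes 120 N, or if a joint passes its speed limit or range.

## Working session

There is one attempt and no reset: what is moved stays moved. The work goes in short steps, Python scripts to look and compute and a tool call to move; the robot and the scene stay as the last step left them, time stands still between calls to the robot, and variables do not carry over. Pictures are saved under pics/ and viewed, about 8 in all and at most 12, crops included, and the job is handed in when it is done.

Besides the shell and the picture viewer there is one more tool, called after ">>>" as name([rows], argument=value, ...), one row to a line, values as JSON. play_rows: Moves the arm, as the interface text tells. Shifts and turns lie within -1 to 1; 1 stands for 0.3 m of shift or pi/2 rad of turn. Its arguments: {"type":"object","properties":{"rows":{"type":"array"},"force":{"type":"number"}},"required":["rows"]}

```bash
ls; mkdir -p pics
python3 - <<'E'
from plant import ctrl,cams
import cv2,json
print(ctrl.get_state())
for n in("scene","top"):
    c=cams.read_camera(n); cv2.imwrite(f"pics/{n}0.png",c["color"][:,:,::-1])
    print(n,c["fx"],c["fy"],c["cx"],c["cy"],c["view"])
E
```

```text
pics
{'time': 0.0, 'qpos': array([ 1.17199114e+00,  2.87141870e-01,  1.57818966e+00, -1.18631608e-05,
        1.27860631e+00, -1.50043238e-01]), 'dq': array([ 0.0010597 ,  0.0002486 ,  0.00164819,  0.00045405, -0.0007181 ,
       -0.00065196]), 'joint_efforts': array([ 9.84156250e-04, -4.05979657e+01, -2.92625803e+01, -4.70515727e-05,
        5.90561220e-03, -4.99210870e-06]), 'eef_pos': array([0.16592941, 0.65360259, 0.2299562 ]), 'tcp_rot': array([-0.43451671,  0.55888773,  0.43369875,  0.55744518]), 'contact_force': array([-0.5971261 , -0.1146403 , -0.32425559]), 'wrist_torque': array([ 0.02346809,  0.03928504, -0.02275835]), 'opening': 1.0029863381158806}
scene 545.1228150723593 545.1228150723593 330.7660630744479 241.24706081947966 [[ 0.43589327  0.89999096  0.00365065 -0.25872426]
 [ 0.54027871 -0.25842519 -0.80082166 -0.22162692]
 [-0.71978884  0.35104514 -0.59889176  1.85544436]
 [ 0.          0.          0.          1.        ]]
top 446.90210914990087 446.90210914990087 318.11617863210876 243.79975802877138 [[ 0.00693227 -0.9999631   0.00507421  0.00324458]
 [-0.99968739 -0.00705208 -0.02398721  0.56053604]
 [ 0.02402211 -0.00490634 -0.99969939  1.31523019]
 [ 0.          0.          0.          1.        ]]
```

View pics/scene0.png

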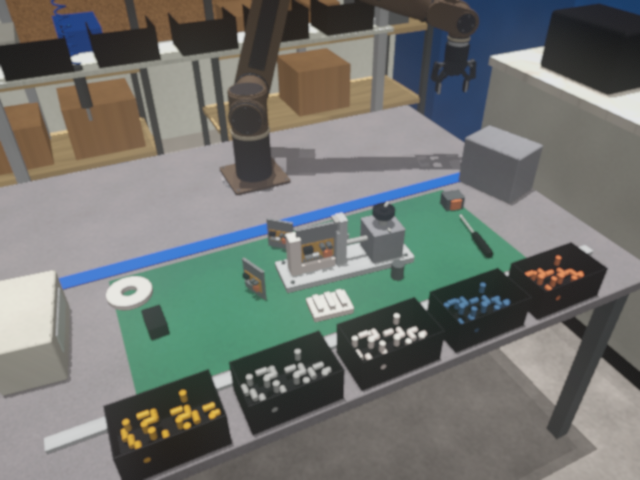

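View pics/top0.png

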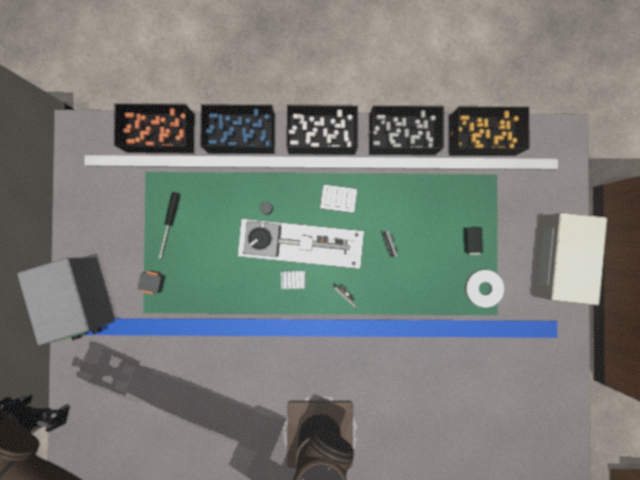

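Both views show the stand near the middle: gearbox and wheel at top-view (262,238), carrier at about (333,245). Enlarging both.

Run:
```python
import cv2,numpy as np
a=cv2.imread("pics/top0.png")[205:285,225:375]; b=cv2.imread("pics/scene0.png")[190:300,260:430]
a=cv2.resize(a,(750,400),interpolation=cv2.INTER_CUBIC);cv2.imwrite("pics/tc.png",a)
b=cv2.resize(b,(850*16//17,110*800//170),interpolation=cv2.INTER_CUBIC);cv2.imwrite("pics/sc.png",b)
```

```text
(no output)
```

View pics/tc.png

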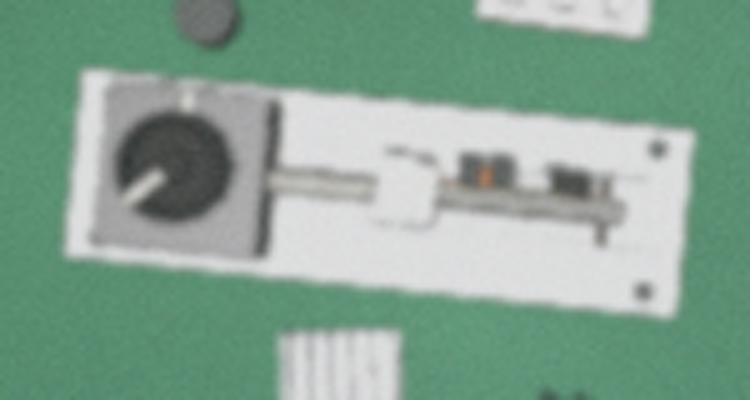

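View pics/sc.png

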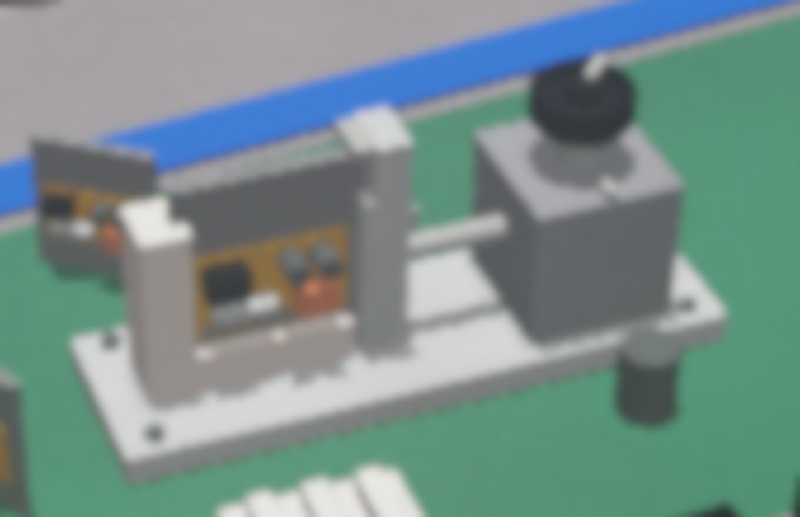

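```bash
cat > h.py <<'E'
import numpy as np
from plant import ctrl,cams
from scipy.spatial.transform import Rotation as R
def ray(c,u,v,z):
    V=np.array(c["view"]);Rm,t=V[:3,:3],V[:3,3];o=-Rm.T@t
    d=Rm.T@np.array([(u-c["cx"])/c["fx"],(v-c["cy"])/c["fy"],1]);return o+d*(z-o[2])/d[2]
def proj(c,p):
    V=np.array(c["view"]);q=V[:3,:3]@p+V[:3,3];return np.array([c["fx"]*q[0]/q[2]+c["cx"],c["fy"]*q[1]/q[2]+c["cy"]])
def down(a): # tool down, jaw axis (tool z) at world azimuth a (rad)
    x=np.array([0,0,-1.]);z=np.array([np.cos(a),np.sin(a),0]);return R.from_matrix(np.c_[x,np.cross(z,x),z])
def rel(p,r,s=None):
    s=s or ctrl.get_state();r0=R.from_quat(s["tcp_rot"])
    print("shift",np.round(r0.inv().apply(np.array(p)-s["eef_pos"])/.3,3),"turn",np.round((r0.inv()*r).as_rotvec()/(np.pi/2),3))
E
python3 - <<'E'
from h import *
c=cams.read_camera("top");s=cams.read_camera("scene")
f=lambda x,y:(225+x/5-.4,205+y/5-.4)
g=lambda x,y:(260+x*170/800-.4,190+y*170/800-.4)
C=[ray(c,*f(*p),.02)[:2] for p in[(83,70),(694,131),(678,316),(66,256)]]
print(np.round(C,4)); print([np.linalg.norm(C[i]-C[i-1]) for i in range(4)])
y=(C[0]+C[3]-C[1]-C[2]);y/=np.linalg.norm(y);yaw=np.arctan2(-y[0],y[1]);m=sum(C)/4;o=m-.01*y;print("yaw",yaw,"origin",o)
W=lambda x,yy,z:np.r_[o+x*np.array([y[1],-y[0]])+yy*y,z]
w=ray(c,*f(174,166),.158);print("wheel",w,"pred",W(0,.115,.149))
w2=ray(s,*g(583,97),.155);print("wheel scene",w2)
mk=ray(c,*f(188,101),.118);print("mark",mk); print("ptr",[ray(c,*f(*p),.163) for p in[(160,178),(125,205)]])
t=ray(c,*f(125,205),.163)-w; print("ptr ang stand deg",np.degrees(np.arctan2(t[1],t[0])-yaw))
t=mk-w;print("mark ang",np.degrees(np.arctan2(t[1],t[0])-yaw),np.linalg.norm(t[:2]))
# carrier top corners in scene view z=.150: left end behind post, right end at jaw
print("carrier top edge scene",ray(s,*g(170,190),.15),ray(s,*g(355,155),.15))
print("jaw lip TOP right edge",ray(c,*f(438,205),.16),"post right",ray(c,*f(625,212),.13))
st=ctrl.get_state();r=R.from_quat(st["tcp_rot"]).as_matrix();print(r)
E
```

```text
[[ 0.6324  0.2331]
 [ 0.5992 -0.1253]
 [ 0.4908 -0.1164]
 [ 0.5234  0.2418]]
[np.float64(0.10935746348009893), np.float64(0.3598833875048151), np.float64(0.10879539968064662), np.float64(0.3596786789424442)]
yaw -0.09159877347195525 origin [0.56056405 0.04834879]
wheel [0.57149431 0.16176226 0.158     ] pred [0.57108319 0.16286668 0.149     ]
wheel scene [0.56919361 0.1626921  0.155     ]
mark [0.6082591  0.15959739 0.118     ]
ptr [array([0.56499963, 0.16836067, 0.163     ]), array([0.55079217, 0.18644517, 0.163     ])]
ptr ang stand deg 135.2355773813958
mark ang 1.878285157266932 0.036828475273364136
carrier top edge scene [ 0.54575867 -0.0736644   0.15      ] [0.5587857  0.02818531 0.15      ]
jaw lip TOP right edge [0.55199924 0.02335175 0.16      ] post right [ 0.54954583 -0.07674662  0.13      ]
[[-5.84436285e-04 -9.69203451e-01  2.46260694e-01]
 [-1.37605281e-03  2.46261282e-01  9.69202501e-01]
 [-9.99998882e-01  2.27569389e-04 -1.47759916e-03]]
```

Run:
```python
from h import *
rel([.22,.42,.27],down(1.322-1.4)); rel([.5712,.1625,.25],down(1.322-1.5))
```

```text
shift [-0.131 -0.366 -0.711] turn [ 0.891 -0.001  0.001]
shift [-0.064 -1.712 -1.255] turn [ 0.955 -0.001  0.001]
```

>>> play_rows([
  [100,[-0.13,-0.1,-0.3],[0.1,0,0]],
  [100,[-0.13,-0.37,-0.71],[0.89,0,0]],
  [100,[-0.13,-0.37,-0.71],[0.89,0,0]],
  [100,[-0.13,-0.37,-0.71],[0.89,0,0]],
  [100,[-0.13,-0.37,-0.71],[0.89,0,0]],
  [100,[-0.13,-0.37,-0.71],[0.89,0,0]],
  [100,[-0.13,-0.37,-0.71],[0.89,0,0]],
  [100,[-0.13,-0.37,-0.71],[0.89,0,0]],
  [100,[-0.13,-0.37,-0.71],[0.89,0,0]],
  [100,[-0.13,-0.37,-0.71],[0.89,0,0]],
])

```text
time: 1.03
eef_pos: [0.2214, 0.42, 0.2704]
tcp_rot: [-0.023, 0.707, 0.023, 0.707]
contact_force: [0.5, -0.3, -0.1]
opening: 1.002
```

Run:
```python
from h import *
s=ctrl.get_state();print(s["time"],s["eef_pos"],s["qpos"]);rel([.5712,.1625,.25],down(-1.7),s)
```

```text
1.0333 [0.22139046 0.41999565 0.27038653] [ 8.71513438e-01 -1.99280082e-01  2.00781280e+00  2.97303105e-05
  1.33274624e+00  8.06447620e-01]
shift [ 0.068 -0.932  1.108] turn [ 1.124 -0.    -0.   ]
```

>>> play_rows([
  [100,[0.07,-0.84,1.0],[1.0,0,0]],
  [100,[0.07,-0.84,1.0],[1.0,0,0]],
  [100,[0.07,-0.84,1.0],[1.0,0,0]],
  [100,[0.07,-0.84,1.0],[1.0,0,0]],
  [100,[0.07,-0.84,1.0],[1.0,0,0]],
  [100,[0.07,-0.84,1.0],[1.0,0,0]],
  [100,[0.07,-0.84,1.0],[1.0,0,0]],
  [100,[0.07,-0.84,1.0],[1.0,0,0]],
  [100,[0.07,-0.84,1.0],[1.0,0,0]],
  [100,[0.07,-0.84,1.0],[1.0,0,0]],
])

```text
time: 1.87
eef_pos: [0.5417, 0.1872, 0.2487]
tcp_rot: [0.395, 0.586, -0.396, 0.586]
contact_force: [-0.3, 0.3, 0.3]
opening: 0.995
```

Run:
```python
from h import *
s=ctrl.get_state();print(s["time"],s["eef_pos"],s["qpos"]);rel([.5712,.1625,.18],down(-1.7),s)
```

```text
1.8667 [0.54174181 0.187233   0.24868229] [ 1.56408786e-01  4.95058035e-02  1.81373809e+00 -1.42727489e-03
  1.27787194e+00  1.34457204e+00]
shift [0.229 0.06  0.113] turn [ 0.326  0.001 -0.   ]
```

>>> play_rows([
  [100,[0.1,0.06,0.11],[0.33,0,0]],
  [100,[0.23,0.06,0.11],[0.33,0,0]],
  [100,[0.23,0.06,0.11],[0.33,0,0]],
  [100,[0.23,0.06,0.11],[0.33,0,0]],
  [100,[0.23,0.06,0.11],[0.33,0,0]],
  [100,[0.23,0.06,0.11],[0.33,0,0]],
  [100,[0.23,0.06,0.11],[0.33,0,0]],
])

```text
time: 2.45
eef_pos: [0.5682, 0.1672, 0.181]
tcp_rot: [0.53, 0.468, -0.529, 0.469]
contact_force: [1.1, 0.4, 1.0]
opening: 1.0
```

Run:
```python
from h import *
import cv2
s=ctrl.get_state();print(s["time"],s["eef_pos"],s["qpos"]);rel([.5712,.1625,.131],down(-1.7),s)
c=cams.read_camera("scene")["color"][150:290,290:460];cv2.imwrite("pics/s1.png",cv2.resize(c[:,:,::-1],(680,560),interpolation=cv2.INTER_CUBIC))
```

```text
2.45 [0.56821032 0.16721283 0.18101157] [ 1.15028223e-01  1.51593826e-01  1.83077340e+00 -3.66767646e-05
  1.15803621e+00  1.80861627e+00]
shift [0.167 0.012 0.014] turn [ 0.004 -0.    -0.001]
```

View pics/s1.png

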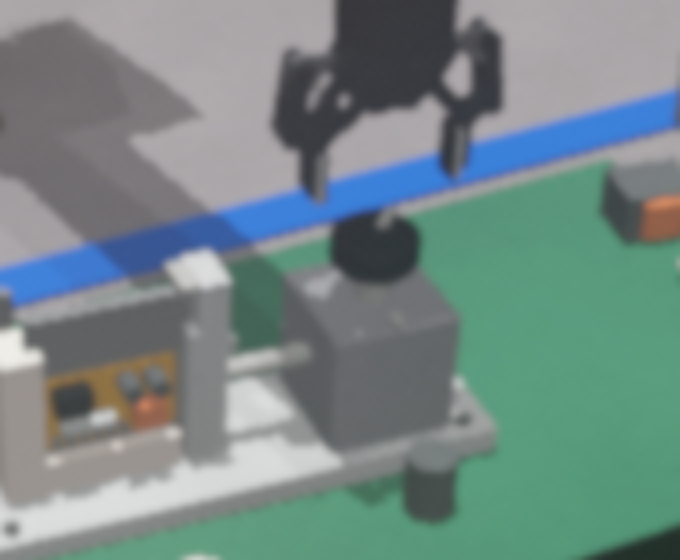

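The gripper straddles the wheel, which is at crop (375,245); the fingers are at x = 315 and 455. Descend, then close.

>>> play_rows([
  [100,[0,0.012,0.014],[0,0,0]],
  [100,[0.08,0.012,0.014],[0,0,0]],
  [100,[0.167,0.012,0.014],[0,0,0]],
  [100,[0.167,0.012,0.014],[0,0,0]],
  [0,[0.167,0.012,0.014],[0,0,0]],
  [0,[0.167,0.012,0.014],[0,0,0]],
  [0,[0.167,0.012,0.014],[0,0,0]],
  [0,[0.167,0.012,0.014],[0,0,0]],
  [0,[0.167,0.012,0.014],[0,0,0]],
  [0,[0.167,0.012,0.014],[0,0,0]],
], force=45)

```text
time: 3.33
eef_pos: [0.5721, 0.164, 0.1327]
tcp_rot: [0.532, 0.468, -0.529, 0.468]
contact_force: [-0.7, 5.5, 1.8]
opening: 0.692
```

>>> play_rows([
  [0,[0,0,0],[-0.07,0,0]],
  [0,[0,0,0],[-0.15,0,0]],
  [0,[0,0,0],[-0.22,0,0]],
  [0,[0,0,0],[-0.3,0,0]],
  [0,[0,0,0],[-0.37,0,0]],
  [0,[0,0,0],[-0.45,0,0]],
  [0,[0,0,0],[-0.52,0,0]],
  [0,[0,0,0],[-0.6,0,0]],
  [0,[0,0,0],[-0.67,0,0]],
  [0,[0,0,0],[-0.75,0,0]],
])

```text
time: 4.17
eef_pos: [0.5702, 0.1677, 0.1327]
tcp_rot: [0.184, 0.685, -0.177, 0.683]
contact_force: [-6.2, 15.7, 6.6]
opening: 0.688
```

>>> play_rows([
  [0,[0,0,0],[-0.07,0,0]],
  [0,[0,0,0],[-0.15,0,0]],
  [0,[0,0,0],[-0.22,0,0]],
  [0,[0,0,0],[-0.3,0,0]],
  [0,[0,0,0],[-0.37,0,0]],
  [0,[0,0,0],[-0.45,0,0]],
  [0,[0,0,0],[-0.52,0,0]],
  [0,[0,0,0],[-0.6,0,0]],
  [0,[0,0,0],[-0.67,0,0]],
  [0,[0,0,0],[-0.75,0,0]],
])

```text
time: 5.0
eef_pos: [0.566, 0.1674, 0.1326]
tcp_rot: [-0.226, 0.672, 0.235, 0.665]
contact_force: [-18.5, 12.7, 14.1]
opening: 0.688
```

>>> play_rows([
  [0,[0,0,0],[-0.07,0,0]],
  [0,[0,0,0],[-0.15,0,0]],
  [0,[0,0,0],[-0.22,0,0]],
  [0,[0,0,0],[-0.3,0,0]],
  [0,[0,0,0],[-0.37,0,0]],
  [0,[0,0,0],[-0.45,0,0]],
  [0,[0,0,0],[-0.52,0,0]],
  [0,[0,0,0],[-0.6,0,0]],
  [0,[0,0,0],[-0.67,0,0]],
  [0,[0,0,0],[-0.75,0,0]],
])

```text
time: 5.83
eef_pos: [0.5647, 0.1634, 0.1326]
tcp_rot: [-0.559, 0.432, 0.568, 0.423]
contact_force: [-24.2, 2.0, 18.1]
opening: 0.686
```

Run:
```python
from h import *
s=ctrl.get_state();print(s["time"],s["eef_pos"],s["qpos"],s["wrist_torque"],s["opening"]);rel([.5712,.1625,.131],down(-1.7+np.radians(225)),s)
```

```text
5.8333 [0.56469355 0.16342187 0.13259508] [ 1.09042470e-01  2.06280279e-01  1.86350822e+00  4.41825552e-04
  1.08963738e+00 -1.73486018e+00] [-0.36013403  3.3733954  -0.14245283] 0.6856095187708745
shift [ 0.005 -0.02  -0.009] turn [-0.244  0.004 -0.011]
```

>>> play_rows([
  [0,[0,0.005,0.002],[-0.05,0,0]],
  [0,[0,0.01,0.005],[-0.12,0,0]],
  [0,[0,0.015,0.007],[-0.18,0,0]],
  [0,[0,0.015,0.007],[-0.244,0,0]],
  [0,[0,0.015,0.007],[-0.244,0,0]],
  [0,[0,0.015,0.007],[-0.244,0,0]],
])

```text
time: 6.33
eef_pos: [0.5654, 0.1622, 0.1327]
tcp_rot: [-0.634, 0.315, 0.634, 0.312]
contact_force: [-8.6, -1.9, 7.9]
opening: 0.686
```

Run:
```python
from h import *
import cv2
s=ctrl.get_state();print(s["time"],s["eef_pos"],s["contact_force"]);rel([.5712,.1625,.131],down(-1.7+np.radians(225)),s)
a=cams.read_camera("top")["color"][205:285,225:375]
b=cams.read_camera("scene")["color"][190:270,280:430]
cv2.imwrite("pics/m2.png",cv2.resize(np.vstack([a,b])[:,:,::-1],(562,600),interpolation=cv2.INTER_CUBIC))
```

```text
6.3333 [0.56542343 0.16220315 0.13265256] [-8.61122906 -1.87767997  7.8927272 ]
shift [ 0.005 -0.016 -0.011] turn [-0.003 -0.001 -0.002]
```

View pics/m2.png

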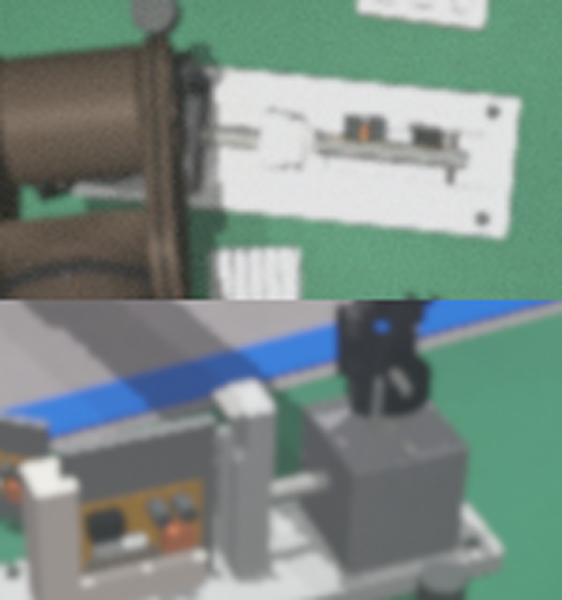

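The jaw has moved off the carrier and the pointer (around (400,380)) runs toward the mark. Release, rise and check.

>>> play_rows([
  [100,[0,0,0],[0,0,0]],
  [100,[0,0,0],[0,0,0]],
  [100,[0,0,0],[0,0,0]],
  [100,[0,0,0],[0,0,0]],
  [100,[0,0,0],[0,0,0]],
  [100,[-0.1,0,0],[0,0,0]],
  [100,[-0.2,0,0],[0,0,0]],
  [100,[-0.35,0,0],[0,0,0]],
  [100,[-0.35,0,0],[0,0,0]],
])

```text
time: 7.18
eef_pos: [0.5701, 0.1638, 0.2445]
tcp_rot: [0.638, -0.312, -0.629, -0.317]
contact_force: [0.3, -0.8, 2.0]
opening: 0.995
```

Run:
```python
from h import *
s=ctrl.get_state();print(s["time"],s["eef_pos"],s["qpos"])
yaw=-.0916;o=np.array([.56056,.04835]);y=np.array([-np.sin(yaw),np.cos(yaw)])
p=o-.065*y;print(p,[proj(cams.read_camera("scene"),np.r_[o+a*y,.15]) for a in(-.12,-.01)])
rel(np.r_[p,.235],down(yaw+np.pi),s);rel(np.r_[p,.235],down(yaw),s)
```

```text
7.1833 [0.57011127 0.16381577 0.24446486] [ 1.08936126e-01  8.96652345e-02  1.77912943e+00 -1.61156570e-04
  1.25813986e+00 -2.11051132e+00]
[ 0.55461432 -0.0163775 ] [array([297.27021981, 230.53313999]), array([338.81513183, 221.71700234])]
shift [ 0.03   0.404 -0.447] turn [-0.529 -0.008  0.005]
shift [ 0.03   0.404 -0.447] turn [1.471 0.007 0.01 ]
```

>>> play_rows([
  [100,[0.03,0.04,-0.045],[0.08,0,0]],
  [100,[0.03,0.12,-0.13],[0.16,0,0]],
  [100,[0.03,0.2,-0.22],[0.24,0,0]],
  [100,[0.03,0.3,-0.33],[0.32,0,0]],
  [100,[0.03,0.4,-0.44],[0.4,0,0]],
  [100,[0.03,0.404,-0.447],[0.48,0,0]],
  [100,[0.03,0.404,-0.447],[0.56,0,0]],
  [100,[0.03,0.404,-0.447],[0.64,0,0]],
  [100,[0.03,0.404,-0.447],[0.72,0,0]],
  [100,[0.03,0.404,-0.447],[0.79,0,0]],
])

```text
time: 8.12
eef_pos: [0.5494, -0.017, 0.2238]
tcp_rot: [-0.329, 0.626, 0.331, 0.624]
contact_force: [-0.6, -0.4, -0.4]
opening: 0.998
```

>>> play_rows([
  [100,[0,0,0],[0.08,0,0]],
  [100,[0,0,0],[0.16,0,0]],
  [100,[0,0,0],[0.24,0,0]],
  [100,[0,0,0],[0.32,0,0]],
  [100,[0,0,0],[0.4,0,0]],
  [100,[0,0,0],[0.48,0,0]],
  [100,[0,0,0],[0.56,0,0]],
  [100,[0,0,0],[0.64,0,0]],
  [100,[0,0,0],[0.68,0,0]],
  [100,[0,0,0],[0.68,0,0]],
])

```text
time: 8.95
eef_pos: [0.5494, -0.0166, 0.2239]
tcp_rot: [0.032, 0.708, -0.032, 0.705]
contact_force: [-1.6, 0.8, -0.2]
opening: 1.0
```

Run:
```python
from h import *
import cv2
yaw=-.0916;p=[.5546,-.0164]
s=ctrl.get_state();print(s["time"],s["eef_pos"],s["qpos"]);rel(np.r_[p,.112],down(yaw),s)
a=cams.read_camera("top")["color"][210:270,230:330]
b=cams.read_camera("scene")["color"][190:280,270:420]
z=lambda i:cv2.resize(i[:,:,::-1],None,fx=(f:=600/i.shape[1]),fy=f,interpolation=cv2.INTER_CUBIC)
cv2.imwrite("pics/m3.png",cv2.resize(np.vstack([z(a),z(b)]),(480,576)))
```

```text
8.95 [ 0.54944633 -0.01659671  0.22394912] [-2.14757263e-01  1.87110114e-02  1.89139660e+00 -9.68272523e-05
  1.23521141e+00 -1.23709495e-01]
shift [0.373 0.002 0.018] turn [ 0.    -0.002 -0.   ]
```

View pics/m3.png

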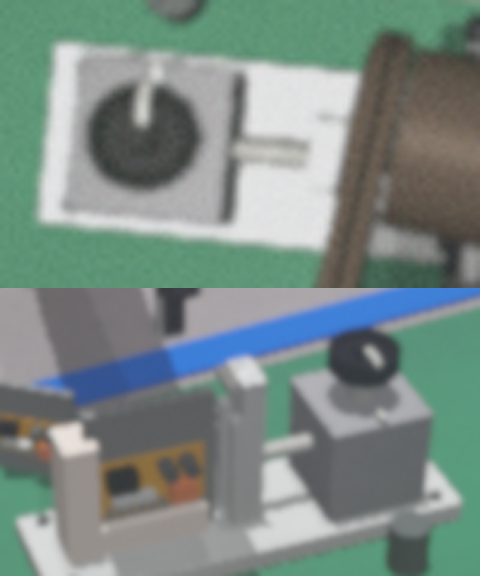

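The pointer, from (142,125) to (150,68), is about 3° from the mark direction in the stand frame, and the jaw is clear of the carrier. Descend over the carrier.

>>> play_rows([
  [100,[0.05,0,0.018],[0,0,0]],
  [100,[0.15,0,0.018],[0,0,0]],
  [100,[0.25,0,0.018],[0,0,0]],
  [100,[0.32,0,0.018],[0,0,0]],
  [100,[0.373,0,0.018],[0,0,0]],
  [100,[0.373,0,0.018],[0,0,0]],
  [100,[0.373,0,0.018],[0,0,0]],
], force=70)

```text
time: 9.63
eef_pos: [0.5549, -0.0171, 0.113]
tcp_rot: [0.032, 0.708, -0.031, 0.705]
contact_force: [0.2, 0.2, 0.1]
opening: 0.998
```

>>> play_rows([
  [0,[0,0,0],[0,0,0]],
  [0,[0,0,0],[0,0,0]],
  [0,[0,0,0],[0,0,0]],
  [0,[0,0,0],[0,0,0]],
  [0,[0,0,0],[0,0,0]],
  [0,[0,0,0],[0,0,0]],
  [0,[0,0,0],[0,0,0]],
  [0,[0,0,0],[0,0,0]],
  [0,[0,0,0],[0,0,0]],
  [0,[0,0,0],[0,0,0]],
])

```text
time: 10.47
eef_pos: [0.5538, -0.017, 0.115]
tcp_rot: [0.032, 0.709, -0.032, 0.704]
contact_force: [-6.9, 1.1, 6.3]
opening: 0.109
```

>>> play_rows([
  [0,[-0.02,0,0],[0,0,0]],
  [0,[-0.06,0,0],[0,0,0]],
  [0,[-0.12,0,0],[0,0,0]],
  [0,[-0.2,0,0],[0,0,0]],
  [0,[-0.3,0,0],[0,0,0]],
  [0,[-0.4,0,0],[0,0,0]],
  [0,[-0.5,0,0],[0,0,0]],
  [0,[-0.6,0,0],[0,0,0]],
  [0,[-0.7,0,0],[0,0,0]],
  [0,[-0.7,0,0],[0,0,0]],
])

```text
time: 11.3
eef_pos: [0.5588, -0.0178, 0.3336]
tcp_rot: [0.031, 0.701, -0.033, 0.712]
contact_force: [0.9, -1.2, -0.8]
opening: 0.106
```

Run:
```python
from h import *
yaw=-.0916
s=ctrl.get_state();print(s["time"],s["eef_pos"],s["contact_force"],s["opening"])
r=R.from_rotvec(-np.pi/4*np.array([-np.sin(yaw),np.cos(yaw),0]))*down(yaw)
print(r.as_matrix()[:,0]);rel([.55,-.02,.32],r,s)
```

```text
11.3 [ 0.55883659 -0.0177999   0.33357495] [ 0.88730768 -1.19049934 -0.81510487] 0.1058861043622006
[ 0.70414234 -0.06468044 -0.70710678]
shift [ 0.045 -0.01  -0.029] turn [ 0.002 -0.49   0.001]
```

>>> play_rows([
  [0,[0,0,0],[0,-0.05,0]],
  [0,[0,0,0],[0,-0.11,0]],
  [0,[0,0,0],[0,-0.17,0]],
  [0,[0,0,0],[0,-0.23,0]],
  [0,[0,0,0],[0,-0.29,0]],
  [0,[0,0,0],[0,-0.35,0]],
  [0,[0,0,0],[0,-0.41,0]],
  [0,[0,0,0],[0,-0.46,0]],
  [0,[0,0,0],[0,-0.49,0]],
  [0,[0,0,0],[0,-0.49,0]],
])

```text
time: 12.13
eef_pos: [0.5535, -0.0166, 0.3206]
tcp_rot: [0.018, 0.392, -0.041, 0.919]
contact_force: [0.0, -0.0, -3.4]
opening: 0.108
```

>>> play_rows([
  [0,[0,0,0],[0,0,0]],
  [0,[0,0,0],[0,0,0]],
  [0,[0,0,0],[0,0,0]],
  [0,[0,0,0],[0,0,0]],
  [0,[0,0,0],[0,0,0]],
  [0,[0,0,0],[0,0,0]],
  [0,[0,0,0],[0,0,0]],
  [0,[0,0,0],[0,0,0]],
])

```text
time: 12.8
eef_pos: [0.5559, -0.0173, 0.3243]
tcp_rot: [0.018, 0.39, -0.041, 0.92]
contact_force: [-0.4, 0.1, -3.1]
opening: 0.109
```

Run:
```python
from h import *
import cv2
s=ctrl.get_state();x=R.from_quat(s["tcp_rot"]).as_matrix();print(s["time"],s["eef_pos"],s["contact_force"],s["opening"],abs(s["dq"]).max());print(x)
print("est lower edge",s["eef_pos"]+.095*x[:,0])
cv2.imwrite("pics/t4.png",cams.read_camera("top")["color"][:,:,::-1])
b=cams.read_camera("scene")["color"][100:300,240:440]
cv2.imwrite("pics/s4.png",cv2.resize(b[:,:,::-1],(600,600),interpolation=cv2.INTER_CUBIC))
```

```text
12.8 [ 0.5559104  -0.01725001  0.32430022] [-0.44892435  0.14982104 -3.1366829 ] 0.10857261578905492 0.0027728552263648083
[[ 6.92952574e-01  8.96674768e-02  7.15385543e-01]
 [-6.23915394e-02  9.95971758e-01 -6.44014926e-02]
 [-7.18278516e-01 -6.82525824e-06  6.95755685e-01]]
est lower edge [ 0.62174089 -0.0231772   0.25606376]
```

View pics/s4.png

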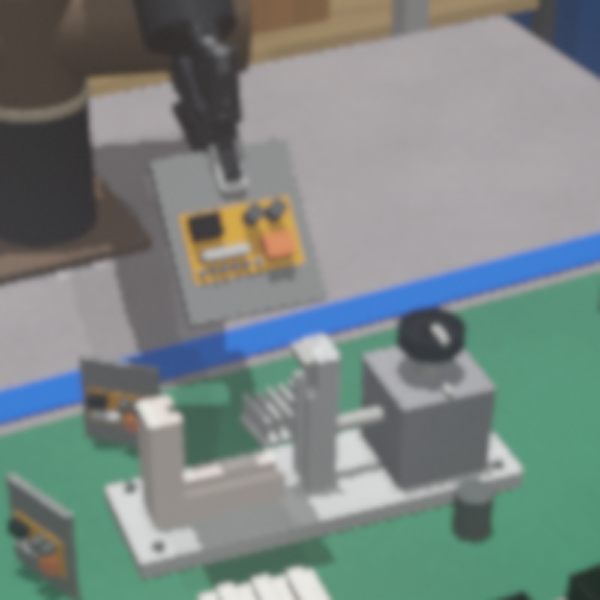

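View pics/t4.png

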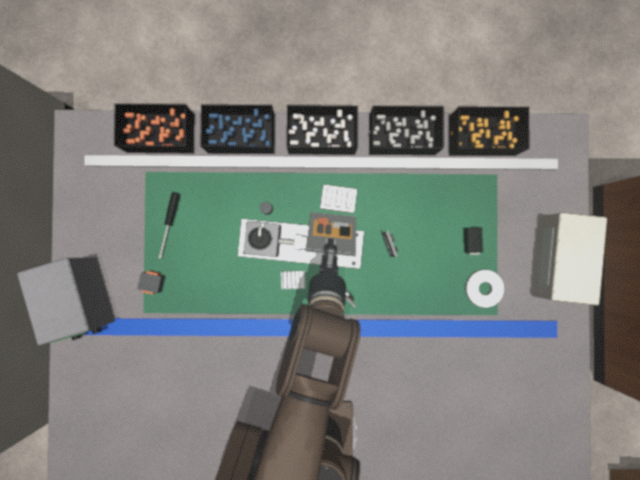

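The pictures show the carrier held level and leaning, component face up and clear of the stand. The pointer is at the mark and the bystanders are in place.

```bash
python3 -c "
from plant import ctrl
print(ctrl.sign_off())"
```

```text
the job is handed in; nothing more can be done
None
```

I turned the handwheel about 225° anticlockwise to the mark, lifted the carrier straight out of the stand, tilted it about 45° and handed the job in at 12.8 s, still holding it. The sign-off reports no verdict.

- **Handwheel:** the pointer measured about 3° from the mark in the top view after I let go. The limit is about 11°. I did not measure it again at the end, but the last pictures show it still there.
- **Carrier:** the component face looks 46° from vertical, taken from the tool's measured orientation. The lower edge is level and, estimated from where I gripped it, about 0.255 m above the bench.
- **Stillness:** all joints moved slower than 0.003 rad/s at the last reading, and the fingers were stopped on the plate with 70 N commanded. The force reading changed by about 3 N, which fits the carrier's weight.
- **Bystanders:** none looked displaced in the last top view; I compared by eye only.

One reading was less smooth than planned: while turning the wheel, the sideways force on the tool rose to about 30 N because the grip was slightly off-centre. Shifting the tool a few millimetres brought it down to about 12 N. That 30 N came through the fingers and is well under the 120 N wrist limit. No check failed.

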